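# Pump a ratchet bar clamp onto a buffer block

## Task

The abrasive sheets have just been glued to the two ends of the buffer block: stand the block, the way up it is now, on the bar clamp's bed between the jaw and the anvil, lengthways along the clamp and centred, and let go of it. Then pump the clamp's trigger, never pushing the jaw by hand, until the sprung jaw pad holds the block tight against the anvil with the pad pushed roughly half-way in, and never all the way in, which would crush the block. Finish while still holding the trigger squeezed, with the block clamped; leave everything else where it is.

Things in the scene. Friction and masses are not known exactly. Their poses are not given: they have to be found in the camera images.
- block_centre (a point): centre of the loose buffer block (yellow plastic, grey sheet on both ends), 50 mm long (its x) x 34 mm wide (y) x 36 mm high (z), about 60 g, standing on the sill at the left; this point is 18 mm above its underside
- clamp: one-hand ratchet bar clamp, screwed down. Origin: underside of its base plate, at sill height; x points along the bar from trigger to anvil, z up. Base plate x -200 to 86 mm, y +-32 mm, 8 mm thick; its bare top (z = 8 mm) between jaw and anvil is the bed. Two dark cheek plates, x -158 to -84 mm, y +-16 mm, up to z = 42 mm, hold the ratchet; above them only handle and trigger
- anvil: steel upright fixed to the clamp, 50 mm wide, up to z = 50 mm; its origin is the clamp's. Its face towards the jaw lies at clamp x = 70 mm, so a 50 mm block held against it has its centre at clamp x = 45 mm
- trigger (a joint): how far the trigger is squeezed, 0 (let go) to 0.022 m, moving along clamp +x towards the fixed handle. A spring (2.5 to 5 N) brings it back; squeezing takes up to 14 N. A full squeeze carries the jaw 15 to 22 mm; on letting go a pawl keeps the jaw (it gives back at most 6.5 mm under load), and the next squeeze picks up within 6.5 mm. One can squeeze partly
- trigger_grip (a point): middle of the steel trigger plate, at clamp z = 80 mm, a good height to squeeze; moves with the trigger. Plate 24 mm wide (y), z 46 to 102 mm; let go it spans clamp x -146 to -136 mm, so handle and trigger measure 48 mm across their outsides, fully squeezed 26 mm
- handle_grip (a point): middle of the fixed black upright handle at the same height, clamp x = -104 mm; the handle spans x -110 to -98 mm, y +-16 mm, up to z = 104 mm
- jaw (a joint): how far the jaw and its toothed bar have been pumped towards the anvil, in m, 0 to 0.075; starts between 0 and about 0.024. Jaw head: 36 mm wide, up to z = 46 mm, clamp x -76 to -58 mm plus this value. The bar runs back from it under the trigger, at z below 26 mm
- pad (a joint): how far the sprung pad is pushed into the jaw, 0 (out) to 0.016 m (all the way in); 0.008 is half-way. Spring 0.7 N plus 0.35 N per mm
- pad_face (a point): middle of the pad's face towards the anvil (pad 32 mm wide, clamp z 12 to 42 mm); clamp x = -35 mm plus jaw minus pad
- rack: clear acrylic rack, 42 x 150 x 30 mm high, four slots in a row, fixed; origin under its centre
- bottle1_centre (a point): empty polish bottle in the rack, 25 mm across, 68 mm high; this point is 30 mm above its foot. Leave alone
- bottle2_centre (a point): empty polish bottle in the rack, 25 mm across, 68 mm high; this point is 30 mm above its foot. Leave alone
- bottle3_centre (a point): empty polish bottle in the rack, 25 mm across, 68 mm high; this point is 30 mm above its foot. Leave alone
- bottle4_centre (a point): empty polish bottle in the rack, 25 mm across, 68 mm high; this point is 30 mm above its foot. Leave alone
- pusher: stainless nail pusher, 8 mm rod 124 mm long, lying; leave alone
- rest: blue hard silicone finger rest, 80 x 45 x 22 mm; leave alone
- cream_jar: amber jar with metal lid, 54 mm across, 40 mm high; leave alone
- dish: white dish, 90 mm across, 22 mm high; leave alone

How it is judged:
By the outcome, as a careful person would: the job done as asked, in the order asked, and still so for the second after the job is handed in, while the arm keeps its last pose, push and grip.
It also fails if it takes over 72 s, if anything falls off the work surface, if the arm or the gripper's body presses on something with over 40 N, if the wrist force passes 120 N, or if a joint passes its speed limit or range.

## Robot

A 6-joint arm with a two-finger parallel gripper is mounted at the origin on the work surface. World frame = base frame: x ahead of the robot, y to its left, z up, the work surface at z = 0. Lengths are in m, angles in rad, forces in N, time in s.
With the tool pointing down it reaches from about 0.375 to 0.975 m from the base axis. Payload 3.8 kg.
Tool frame: the origin (TCP) lies on the centre line of the jaws, within the pads' length; the fingertips stand 17 mm ahead of it and the grasp point (between the pads) lies 2 mm behind it; z points along the fingers, y is the line along which they close (so a half turn about z gives the same grasp; the last joint's range is limited). The gripper opens to 85 mm and grips with 20 to 120 N. Pads are 22 mm wide; open, the fingers measure 114 mm over their backs; the gripper's body (76 mm by 85 mm) begins 54 mm behind the grasp point. The pads swing forward as they close: fully open they stand 13 mm farther back than shut.
Start: joints at [-1.195, 0.264, 1.604, -0, 1.274, -0.037], TCP at [0.271, -0.618, 0.219] pointing down, gripper open.
Joint ranges: [-2.63, 2.63], [-0.94, 2.18], [0.31, 2.57], [-1.31, 4.45], [0, 2.66], [-2.55, 2.55]. Speed limits (rad/s): [2.57, 2.57, 3.14, 3.14, 3.14, 3.14].

## Interface

Orientations are given as a rotation vector (axis times angle).
In Python, from bench import telemetry, imaging, workorder gives the robot as it stands.
- The arm moves only by the shell command python3 -m inch 'ROWS'. ROWS is JSON, a list that holds one entry, the list of rows, each a list of 7 numbers: the turn, a rotation vector about the world's x, y, z in degrees, then the shift along the world's x, y, z in m, then the finger opening in m, from 0 to 0.0854. A call has 1 to 20 rows; each row shifts and turns the commanded pose from where the row before left it; what a row does not reach is not made up. A row lasts 1/8 s, in which the tool goes at most 62.5 mm and 10.7 degrees, less where a joint would pass 70% of its speed; a pose out of reach is approached as far as the arm can. A call is refused whole if a number of a shift passes 0.0625 or a number of a turn 10.7, either way. A call with a gripper value outside its range is refused whole. The fingers move at their own pace and stop on an object; the grip force is fixed at half the most. Time passes only in rows, so rows that do not move let the fingers close. It gives the time, the measured TCP pose, the force, the opening and the grip force at its end, in the units of the state.
- telemetry.sense(): the state, without advancing time (a new reading comes with each control period).
- imaging.camera(name): name is "side" or "top"; returns a dict with "frame" (420x560x3 uint8, red, green, blue), "intrinsics" (3x3 intrinsics, pixels), "R" (3x3) and "t" (3): a world point X has camera coordinates R X + t. Camera axes: x right, y down, z forward; pixel columns grow to the right and rows downward; lengths in m; the calibration is good to about 2 mm. A picture is of the moment at which its call begins. There is no depth.
- workorder.job_done(): hands the job in; it is judged then, once.
The state is a dict: "time_s": time; "q": joint angles; "dq": joint speeds; "effort": joint torques, N m; "tcp_pos": TCP position; "orientation": TCP orientation; "force": force on the tool from outside, world axes, zero at the start; "torque": the same for the moment, N m; "grip_width": finger opening in m; "grasp_force": force on a finger pad.
Only numpy, scipy, OpenCV 4.12 (cv2) and the standard library are available. Lean on these libraries where they do the work, as an engineer would, in place of code of your own. Each camera call takes 0.05 s, during which the arm holds its last target. There are 200 camera calls.

## Working session

There is one attempt and no reset: what is moved stays moved. The work goes in short steps, Python scripts to look and compute and a shell command to move; the robot and the scene stay as the last step left them, time stands still between calls to the robot, and variables do not carry over. Pictures are saved under pics/ and viewed, at most 10 in all, crops included, and the job is handed in when it is done.

```bash
mkdir -p pics
cat > h.py <<'E'
import numpy as np, cv2
from bench import telemetry, imaging, workorder
def shot(n,f=None):
    c=imaging.camera(n)
    if f: cv2.imwrite('pics/'+f,c['frame'][:,:,::-1])
    return c
def ray(c,uv):
    K,R,t=[np.array(c[k]) for k in('intrinsics','R','t')]
    d=R.T@np.linalg.solve(K,[uv[0],uv[1],1.]); return -R.T@t,d
def plane(c,uv,z):
    o,d=ray(c,uv); return o+d*(z-o[2])/d[2]
def tri(c1,u1,c2,u2):
    o1,d1=ray(c1,u1);o2,d2=ray(c2,u2)
    s=np.linalg.lstsq(np.c_[d1,-d2],o2-o1,rcond=None)[0]
    a,b=o1+d1*s[0],o2+d2*s[1]; return (a+b)/2,np.linalg.norm(a-b)
def proj(c,X):
    p=np.array(c['intrinsics'])@(np.array(c['R'])@np.array(X)+np.array(c['t'])); return p[:2]/p[2]
E
python3 - <<'E'
from h import *
for n in('side','top'):
    c=shot(n,n+'0.png'); o,d=ray(c,(280,210)); print(n,o.round(3),d.round(3),np.array(c['R']).round(2).tolist(),c['intrinsics'][0][0])
s=telemetry.sense(); print(s['time_s'],s['orientation'],s['force'],s['grip_width'])
E
```

```text
side [0.213 0.939 0.713] [ 0.285 -0.804 -0.522] [[-0.94, -0.33, -0.02], [-0.15, 0.5, -0.85], [0.29, -0.8, -0.52]] 536.134183750136
top [ 0.376 -0.034  1.098] [ 0.173  0.007 -0.985] [[-0.02, -1.0, -0.0], [-0.98, 0.02, -0.18], [0.18, -0.0, -0.98]] 408.9448374421795
0.1 [-3.07284834e+00 -6.43381265e-01  5.29986287e-04] [-0.05431899 -0.59977793 -0.3159606 ] 0.08518922892621038
```

View pics/side0.png

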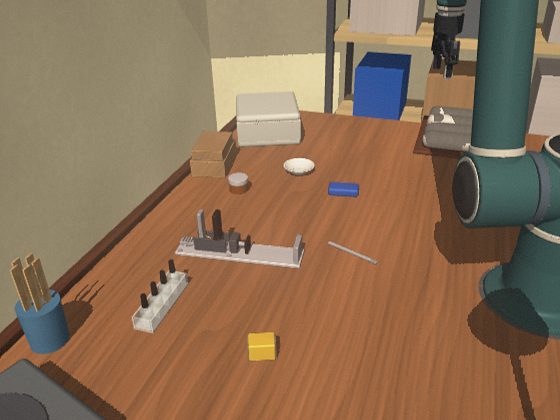

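View pics/top0.png

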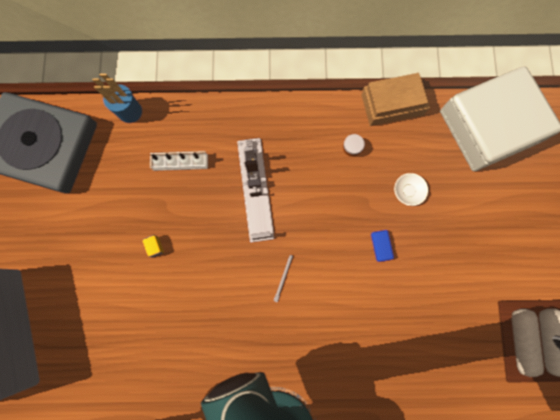

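The side view shows the clamp at about (178–305, 210–265), trigger at its left (far) end and anvil at (298,248). The block is at (262,346). In the top view the clamp runs from (251,139) to (260,240), with the anvil at the near end, and the block is at (152,246). Next I'll look at an enlarged crop and get mask measurements.

Run:
```python
from h import *
S,T=shot('side'),shot('top')
def crop(c,x,y,w,h,W,H): return cv2.resize(c['frame'][y:y+h,x:x+w,::-1],(W,H),interpolation=cv2.INTER_CUBIC)
a=crop(S,170,200,140,75,560,300); b=crop(S,240,325,45,45,240,300)[:, :240]
d=crop(T,225,130,60,120,300,600)[:600]
m=np.zeros((600,800,3),np.uint8); m[:300,:500]=cv2.resize(a,(500,300)); m[300:,:240]=b; m[300:,250:490]=crop(T,135,228,36,45,240,300); m[:,500:]=d
cv2.imwrite('pics/m1.png',m)
for n,c in(('S',S),('T',T)):
    hsv=cv2.cvtColor(c['frame'],cv2.COLOR_RGB2HSV)
    y=cv2.inRange(hsv,(22,150,90),(35,255,255))
    ct=max(cv2.findContours(y,0,1)[0],key=cv2.contourArea); print(n,'block',cv2.minAreaRect(ct),cv2.approxPolyDP(ct,2,True)[:,0].tolist())
    g=cv2.inRange(hsv,(0,0,120),(180,60,255)); box=(170,205,140,65) if n=='S' else (230,130,50,120)
    k=np.zeros_like(g); x0,y0,w,h=box; k[y0:y0+h,x0:x0+w]=g[y0:y0+h,x0:x0+w]
    ct=max(cv2.findContours(k,0,1)[0],key=cv2.contourArea); print('clamp',cv2.minAreaRect(ct),cv2.boxPoints(cv2.minAreaRect(ct)).round(1).tolist())
```

```text
S block ((261.0, 344.0), (6.0, 24.0), 90.0) [[249, 347], [273, 344], [265, 345], [266, 342], [257, 345], [256, 341], [255, 345]]
clamp ((239.0, 251.0), (32.0, 128.0), 90.0) [[175.0, 235.0], [303.0, 235.0], [303.0, 267.0], [175.0, 267.0]]
T block ((150.4499969482422, 245.35000610351562), (16.76007080078125, 12.016654014587402), 71.56504821777344) [[153, 236], [143, 240], [148, 254], [158, 250]]
clamp ((255.20907592773438, 189.60316467285156), (101.18635559082031, 23.712182998657227), 82.56858825683594) [[236.89999389648438, 141.0], [260.3999938964844, 137.89999389648438], [273.5, 238.1999969482422], [250.0, 241.3000030517578]]
```

View pics/m1.png

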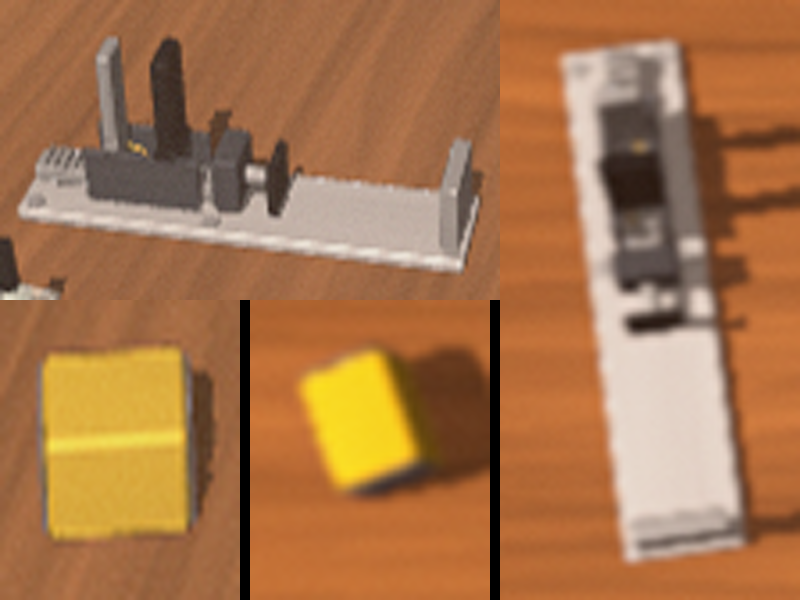

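The crop shows the base plate corners clearly. In the top view they are about (237,141), (260.5,138.5), (274,239) and (250.5,242). The pad is at (255.5,194.5), and the block's top corners are (143,240), (154,235), (161,252) and (149.5,256.5). In the side view the block's front top edge goes from (249,347.5) to (275.6,344.8).

```bash
cat > m.py <<'E'
from h import *
S,T=shot('side'),shot('top')
t=lambda x,y:((x-500)/5+225-.5,y/5+130-.5)
s=lambda x,y:(x/500*140+170-.5,y/4+200-.5)
bs=lambda x,y:(x/240*45+240-.5,(y-300)/300*45+325-.5)
bt=lambda x,y:((x-250)/240*36+135-.5,(y-300)/300*45+228-.5)
def P(n,a,b): X,e=tri(S,a,T,b); print(n,(X*1e3).round(1),'gap',round(e*1e3,1)); return X
# side view looks along -y: image left = +x far end
P('base far-left (trigger,+y)',s(20,213),t(562,55)); P('base near +y',s(460,268),t(628,560)); P('base near -y',s(480,197),t(745,545))
print('plane z8'); C=[plane(T,t(*p),.008) for p in((562,55),(678,42),(745,545),(628,560))]
for c in C: print((c*1e3).round(1))
far,near=(C[0]+C[1])/2,(C[2]+C[3])/2; d=near-far; print('len',np.linalg.norm(d),'yaw',np.degrees(np.arctan2(d[1],d[0])),'w',np.linalg.norm(C[0]-C[1]),np.linalg.norm(C[2]-C[3]))
u=d/np.linalg.norm(d); o=far+.2*u; print('origin',o.round(4),(near-.086*u).round(4))
v=np.array([-u[1],u[0],0])
for n,q in(('pad front top',plane(T,t(655,325),.042)),('trigger top',plane(T,t(625,65),.102)),('handle',plane(T,t(635,180),.104)),('anvil',plane(T,t(690,520),.05))): print(n,((q-o)@u).round(4),((q-o)@v).round(4))
for n,p,z in(('trigger',s(110,40),.102),('handle',s(170,42),.104),('pad',s(283,145),.042)): q=plane(S,p,z); print('side',n,((q-o)@u).round(4),((q-o)@v).round(4))
print('block tri'); a=P('c1',bs(47,450),bt(425,360)) if 0 else None
B=[plane(T,bt(*p),.036) for p in((302,383),(378,348),(425,460),(347,490))]
for b in B: print((b*1e3).round(1))
print('cen top',(sum(B)/4*1e3).round(1))
for p in((43,355),(185,348),(47,450),(190,432)): print('side z36',(plane(S,bs(*p),.036)*1e3).round(1))
for p in((52,537),(190,530)): print('side z0',(plane(S,bs(*p),0)*1e3).round(1))
P('block front-left top',bs(47,450),bt(302,383)); P('front-right top',bs(190,432),bt(347,490)); P('back-left',bs(43,355),bt(378,348)); P('back-right',bs(185,348),bt(425,460))
E
python3 m.py
```

```text
base far-left (trigger,+y) [767.3  92.    4.6] gap 2.0
base near +y [485.3  55.8   3.4] gap 2.0
base near -y [491.9  -7.1   6.1] gap 1.4
plane z8
[767.1  92.    8. ]
[773.7  27.1   8. ]
[491.   -7.3   8. ]
[483.9  55.2   8. ]
len 0.28514859178044144 yaw -172.84001440156842 w 0.06520934411612876 0.06294020147560199
origin [0.5719 0.0346 0.008 ] [0.5728 0.0347 0.008 ]
pad front top -0.0329 0.0006
trigger top -0.1562 0.0051
handle -0.0945 0.0026
anvil 0.0733 0.0056
side trigger -0.143 0.0052
side handle -0.1046 0.0064
side pad -0.037 0.0093
block tri
[489.5 333.7  36. ]
[502.8 304.6  36. ]
[458.8 284.5  36. ]
[447.7 314.3  36. ]
cen top [474.7 309.3  36. ]
side z36 [502.8 305.9  36. ]
side z36 [458.9 289.1  36. ]
side z36 [488.9 337.2  36. ]
side z36 [447.3 317.1  36. ]
side z0 [490.6 333.4  -0. ]
side z0 [448.2 317.2   0. ]
block front-left top [489.9 334.7  33.3] gap 0.2
front-right top [447.9 315.1  33.8] gap 0.3
back-left [503.1 305.   35. ] gap 0.3
back-right [459.6 285.7  32.5] gap 1.1
```

```bash
cat >> h.py <<'E'
from scipy.spatial.transform import Rotation as Ro
O=np.array([.5722,.0346,0]); CY=np.radians(-172.84); U=np.array([np.cos(CY),np.sin(CY),0]); V=np.array([-U[1],U[0],0])
def cl(x,y,z): return O+x*U+y*V+np.array([0,0,z])
def st():
    s=telemetry.sense(); R=Ro.from_rotvec(s['orientation']).as_matrix()
    print('t',round(s['time_s'],2),'tcp',np.round(s['tcp_pos'],4),'y-yaw',round(np.degrees(np.arctan2(R[1,1],R[0,1])),2),'z',R[:,2].round(3),'w',round(s['grip_width'],4),'gf',np.round(s['grasp_force'],1),'F',np.round(s['force'],1),'q',np.round(s['q'],2))
    return s
E
python3 -c "
from h import *
st(); print('place',cl(.042,0,0),'trig',cl(-.111,0,0))"
python3 -m inch '[[[0,0,0,0.03,0.06,0.0,0.07],[0,0,0,0.03,0.06,0,0.07],[0,0,0,0.03,0.06,0,0.07],[0,0,0,0.03,0.06,0,0.07],[0,0,0,0.03,0.06,0,0.07],[0,0,0,0.03,0.06,0,0.07],[0,0,0,0.02,0.06,0,0.07],[0,0,0,0.004,0.06,0,0.07],[0,0,0,0,0.06,0,0.07],[0,0,0,0,0.06,0,0.07],[0,0,0,0,0.06,0,0.07],[0,0,0,0,0.06,0,0.07],[0,0,0,0,0.06,0,0.07],[0,0,0,0,0.06,0,0.07],[0,0,0,0,0.06,0,0.07],[0,0,0,0,0,0,0.07]]]'
python3 -c "
from h import *
st()"
```

```text
t 0.3 tcp [ 0.2707 -0.6181  0.2183] y-yaw -66.35 z [-0.     0.001 -1.   ] w 0.0852 gf 0.0 F [0.5 0.3 0.6] q [-1.19  0.26  1.6   0.    1.27 -0.04]
place [0.53052752 0.0293651  0.        ] trig [0.68233442 0.0484351  0.        ]
time_s: 2.3
tcp_pos: [0.4617, 0.2602, 0.2189]
orientation: [-3.072, -0.652, -0.001]
force: [-0.3, -1.1, 0.5]
grip_width: 0.0703
grasp_force: 0.0
t 2.3 tcp [0.4617 0.2602 0.2189] y-yaw -66.03 z [ 0.     0.001 -1.   ] w 0.0703 gf 0.0 F [-0.3 -1.1  0.5] q [ 0.47 -0.01  1.91  0.    1.24  1.62]
```

```bash
python3 -m inch '[[[0,0,0.5,0.0135,0.05,0,0.07],[0,0,0,0,0,-0.06,0.07],[0,0,0,0,0,-0.05,0.07],[0,0,0,0,0,-0.03,0.07],[0,0,0,0,0,0,0.07]]]'
python3 - <<'E'
from h import *
st()
for n in('side','top'):
    c=shot(n); print(n,proj(c,[.475,.31,.036]))
    p=proj(c,[.475,.31,.05]).astype(int); im=c['frame'][max(p[1]-45,0):p[1]+45,p[0]-60:p[0]+60,::-1]
    globals()[n]=cv2.resize(im,(600,450),interpolation=cv2.INTER_CUBIC)
cv2.imwrite('pics/m2.png',cv2.resize(np.hstack([side,top]),(800,300)))
E
```

```text
time_s: 2.92
tcp_pos: [0.4733, 0.3038, 0.0757]
orientation: [3.07, 0.655, -0.011]
force: [-0.4, 0.9, 0.3]
grip_width: 0.0701
grasp_force: 0.0
t 2.92 tcp [0.4733 0.3038 0.0757] y-yaw -65.9 z [-0.006 -0.004 -1.   ] w 0.0701 gf 0.0 F [-0.4  0.9  0.3] q [ 0.53  0.19  1.98 -0.    0.98  1.68]
side [261.49208593 337.8565795 ]
top [151.16835076 245.39341448]
```

View pics/m2.png

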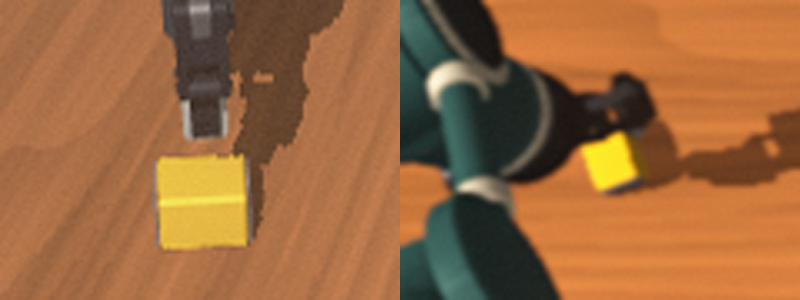

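The picture shows the finger above the block, and in the side view the pad at about (205,120) is centred over the block at (205,200). The arm lags a little, so I'll let it settle and correct.

```bash
python3 -m inch '[[[0,0,0,0,0,0,0.07],[0,0,0,0,0,0,0.07]]]'; python3 -c "
from h import *
st()"
```

```text
time_s: 3.28
tcp_pos: [0.477, 0.307, 0.0807]
orientation: [-3.071, -0.657, -0.005]
force: [-0.2, -0.6, -0.0]
grip_width: 0.0697
grasp_force: 0.0
t 3.27 tcp [0.477  0.307  0.0807] y-yaw -65.86 z [ 0.003  0.002 -1.   ] w 0.0697 gf 0.0 F [-0.2 -0.6 -0. ] q [ 0.53  0.19  1.97 -0.    0.98  1.68]
```

```bash
python3 -m inch '[[[0,0,0,-0.002,0.003,-0.02,0.07],[0,0,0,0,0,-0.02,0.07],[0,0,0,0,0,-0.018,0.07],[0,0,0,0,0,0,0.07],[0,0,0,0,0,0,0.07]]]'; python3 -c "
from h import *
st()"
```

```text
time_s: 3.9
tcp_pos: [0.4743, 0.3097, 0.0214]
orientation: [-3.072, -0.657, -0.001]
force: [0.8, 0.8, 0.3]
grip_width: 0.0701
grasp_force: 0.0
t 3.9 tcp [0.4743 0.3097 0.0214] y-yaw -65.85 z [ 0.001  0.    -1.   ] w 0.0701 gf 0.0 F [0.8 0.8 0.3] q [ 0.53  0.26  2.01 -0.    0.87  1.68]
```

```bash
python3 -m inch '[[[0,0,0,0,0,0,0.05],[0,0,0,0,0,0,0.045],[0,0,0,0,0,0,0.04],[0,0,0,0,0,0,0.036],[0,0,0,0,0,0,0.02],[0,0,0,0,0,0,0.02],[0,0,0,0,0,0,0.02],[0,0,0,0,0,0,0.02],[0,0,0,0,0,0,0.02]]]'; python3 -c "
from h import *
st()"
```

```text
time_s: 5.03
tcp_pos: [0.474, 0.3096, 0.0215]
orientation: [-3.072, -0.657, -0.001]
force: [-1.0, 0.4, 5.7]
grip_width: 0.0298
grasp_force: 58.9
t 5.03 tcp [0.474  0.3096 0.0215] y-yaw -65.85 z [ 0.  0. -1.] w 0.0298 gf 58.9 F [-1.   0.4  5.7] q [0.53 0.26 2.01 0.   0.87 1.68]
```

```bash
python3 -m inch '[[[0,0,0,0,0,0.03,0.02],[0,0,0,0,0,0.04,0.02],[0,0,0,0,0,0.04,0.02],[0,0,-4,0.01,-0.04,0,0.02],[0,0,-4,0.01,-0.045,0,0.02],[0,0,-4,0.01,-0.045,0,0.02],[0,0,-4,0.01,-0.045,0,0.02],[0,0,-1,0.01,-0.045,0,0.02],[0,0,0,0.007,-0.04,0,0.02],[0,0,0,0,-0.02,0,0.02],[0,0,0,0,0,0,0.02],[0,0,0,0,0,0,0.02],[0,0,0,0,0,0,0.02]]]'
python3 - <<'E'
from h import *
st(); print(cl(.042,0,0))
c=shot('side'); hsv=cv2.cvtColor(c['frame'],cv2.COLOR_RGB2HSV)
im=c['frame'][170:270,190:340,::-1]
d=shot('top')['frame'][130:260,220:300,::-1]
cv2.imwrite('pics/m3.png',np.hstack([cv2.resize(im,(500,333),interpolation=2),cv2.resize(d,(205,333),interpolation=2)]))
E
```

```text
time_s: 6.65
tcp_pos: [0.5306, 0.0303, 0.1306]
orientation: [-3.135, -0.198, 0.0]
force: [0.5, -0.0, 0.1]
grip_width: 0.03
grasp_force: 59.3
t 6.65 tcp [0.5306 0.0303 0.1306] y-yaw -82.78 z [-0.  0. -1.] w 0.03 gf 59.3 F [ 0.5 -0.   0.1] q [0.01 0.07 2.   0.   1.07 1.45]
[0.53052752 0.0293651  0.        ]
```

View pics/m3.png

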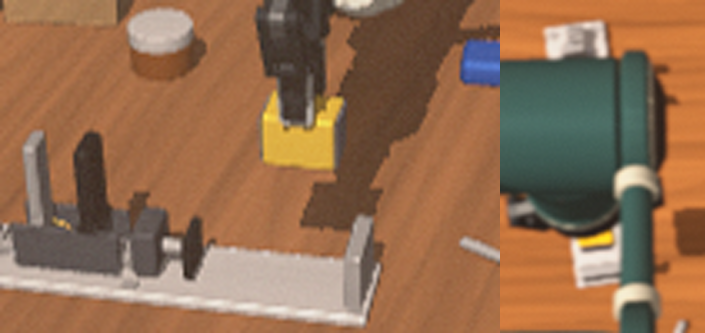

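The block is held level above the bed, at side-crop (300,130). The anvil at (358,265) and pad at (193,248) are clear of it. Lowering it now with a bit more anvil gap.

```bash
python3 -m inch '[[[0,0,0,0.002,-0.0007,-0.03,0.02],[0,0,0,0,0,-0.03,0.02],[0,0,0,0,0,-0.02,0.02],[0,0,0,0,0,-0.011,0.02],[0,0,0,0,0,0,0.02],[0,0,0,0,0,0,0.02]]]'
python3 - <<'E'
from h import *
st()
c=shot('side'); im=c['frame'][190:290,190:340,::-1]
cv2.imwrite('pics/m4.png',cv2.resize(im,(750,500),interpolation=2))
E
```

```text
time_s: 7.5
tcp_pos: [0.5337, 0.0289, 0.0408]
orientation: [3.135, 0.196, 0.003]
force: [0.7, -0.3, -0.4]
grip_width: 0.0295
grasp_force: 59.3
t 7.5 tcp [0.5337 0.0289 0.0408] y-yaw -82.84 z [ 0.002  0.    -1.   ] w 0.0295 gf 59.3 F [ 0.7 -0.3 -0.4] q [0.01 0.18 2.06 0.   0.89 1.45]
```

View pics/m4.png

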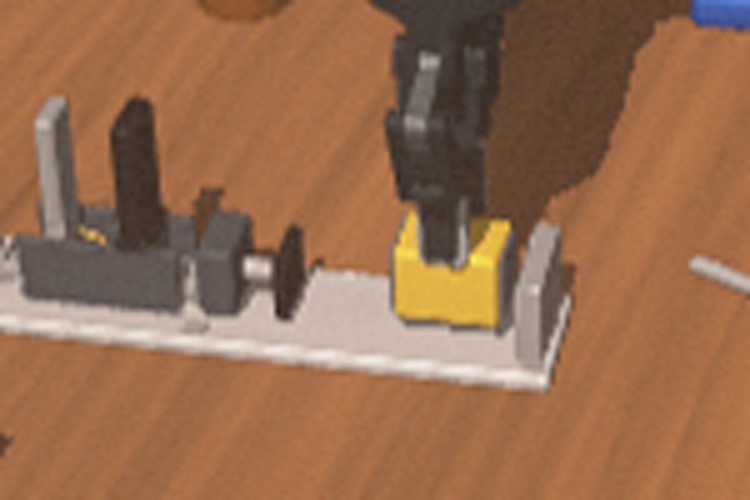

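The block is just left of the anvil face (crop 520,290) with a small gap, and it's laterally centred on the bed. Lowering to contact.

```bash
python3 -m inch '[[[0,0,0,0,0,-0.006,0.02],[0,0,0,0,0,-0.003,0.02],[0,0,0,0,0,-0.001,0.02],[0,0,0,0,0,0,0.02]]]'; python3 -m inch '[[[0,0,0,0,0,-0.001,0.02],[0,0,0,0,0,0,0.02],[0,0,0,0,0,0,0.02]]]'
```

```text
time_s: 8.05
tcp_pos: [0.5327, 0.0287, 0.0297]
orientation: [-3.135, -0.196, 0.0]
force: [-0.0, -0.7, -0.7]
grip_width: 0.0301
grasp_force: 59.4
time_s: 8.43
tcp_pos: [0.5329, 0.0287, 0.0295]
orientation: [3.135, 0.196, 0.0]
force: [-2.0, -0.2, 4.7]
grip_width: 0.0299
grasp_force: 61.1
```

```bash
python3 -m inch '[[[0,0,0,0,0,0,0.036],[0,0,0,0,0,0,0.045],[0,0,0,0,0,0,0.055],[0,0,0,0,0,0,0.06],[0,0,0,0,0,0.03,0.06],[0,0,0,0,0,0.05,0.06],[0,0,0,0,0,0.05,0.06],[0,0,0,0.05,-0.03,0.04,0.06],[0,0,0,0,0,0,0.06]]]'
python3 - <<'E'
from h import *
st()
a=shot('side')['frame'][190:290,180:330,::-1]; b=shot('top')['frame'][130:250,220:300,::-1]
cv2.imwrite('pics/m5.png',np.hstack([cv2.resize(a,(500,333),interpolation=2),cv2.resize(b,(222,333),interpolation=2)]))
E
```

```text
time_s: 9.55
tcp_pos: [0.5821, 0.0007, 0.199]
orientation: [3.134, 0.194, 0.016]
force: [-0.1, 0.6, 0.1]
grip_width: 0.0602
grasp_force: 0.0
t 9.55 tcp [0.5821 0.0007 0.199 ] y-yaw -82.93 z [ 0.01  -0.001 -1.   ] w 0.0602 gf 0.0 F [-0.1  0.6  0.1] q [-0.04  0.1   1.84 -0.    1.2   1.41]
```

View pics/m5.png

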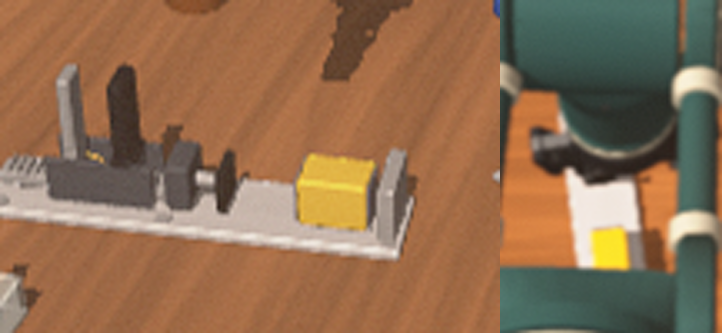

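The block stands on the bed, released, with a small gap to the anvil. Next move: turn 90° and go over the trigger and handle.

```bash
python3 -m inch '[[[0,0,9.1,0.01,0.005,0,0.076],[0,0,9.1,0.01,0.005,0,0.076],[0,0,9.1,0.01,0.005,0,0.076],[0,0,9.1,0.01,0.005,0,0.076],[0,0,9.1,0.01,0.005,0,0.076],[0,0,9.1,0.01,0.005,0,0.076],[0,0,9.1,0.01,0.005,0,0.076],[0,0,9.1,0.01,0.005,0,0.076],[0,0,9.1,0.01,0.005,0,0.076],[0,0,8.2,0.01,0.003,0,0.076],[0,0,0,0,0,0,0.076],[0,0,0,0,0,0,0.076],[0,0,0,0,0,-0.03,0.076],[0,0,0,0,0,-0.02,0.076],[0,0,0,0,0,0,0.076],[0,0,0,0,0,0,0.076]]]'
python3 - <<'E'
from h import *
st(); print(cl(-.111,0,.078))
a=shot('side')['frame'][160:270,160:310,::-1]
cv2.imwrite('pics/m6.png',cv2.resize(a,(600,440),interpolation=2))
E
```

```text
time_s: 11.65
tcp_pos: [0.6772, 0.0501, 0.1446]
orientation: [2.077, 2.357, 0.0]
force: [-0.2, -0.1, -0.7]
grip_width: 0.0758
grasp_force: 0.0
t 11.65 tcp [0.6772 0.0501 0.1446] y-yaw 7.23 z [ 0.  0. -1.] w 0.0758 gf 0.0 F [-0.2 -0.1 -0.7] q [ 0.04  0.32  1.67 -0.    1.15 -0.09]
[0.68233442 0.0484351  0.078     ]
```

View pics/m6.png

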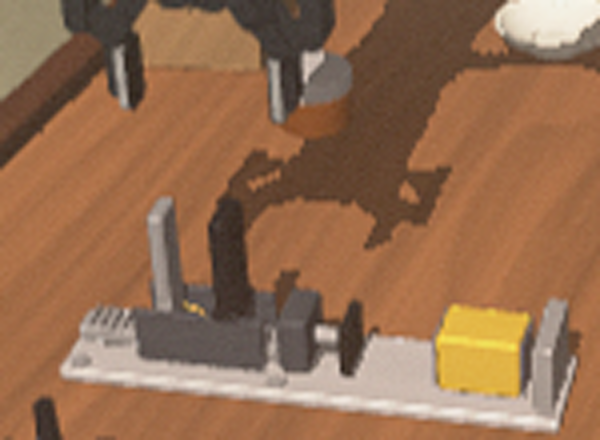

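The fingers at crop (128,75) and (280,90) straddle the trigger (160) and handle (230). Moving to the centre line and down.

```bash
python3 -m inch '[[[0,0,0,0.005,-0.0017,-0.01,0.076],[0,0,0,0,0,-0.02,0.076],[0,0,0,0,0,-0.02,0.076],[0,0,0,0,0,-0.0165,0.076],[0,0,0,0,0,0,0.076],[0,0,0,0,0,0,0.076]]]'
python3 - <<'E'
from h import *
s=st(); print((np.array(s['tcp_pos'])-O)@np.c_[U,V])
E
```

```text
time_s: 12.45
tcp_pos: [0.6822, 0.0485, 0.0777]
orientation: [2.076, 2.357, 0.0]
force: [0.4, -0.4, 0.1]
grip_width: 0.0761
grasp_force: 0.0
t 12.45 tcp [0.6822 0.0485 0.0777] y-yaw 7.25 z [ 0. -0. -1.] w 0.0761 gf 0.0 F [ 0.4 -0.4  0.1] q [ 0.03  0.39  1.71 -0.    1.04 -0.09]
[-0.11086737 -0.00011474]
```

```bash
cat > prof.py <<'E'
from h import *
from scipy.ndimage import map_coordinates
def prof(n=1):
    xs=np.arange(-.085,.075,.001); acc=[]
    for _ in range(n):
        c=shot('side'); g=c['frame'].astype(float)
        for z in(.032,.035,.038):
            uv=np.array([proj(c,cl(x,-.0165,z)) for x in xs]); acc.append(np.stack([map_coordinates(g[:,:,k],[uv[:,1],uv[:,0]],order=1) for k in range(3)],1))
    return xs,np.mean(acc,0)
def edges(xs,p):
    y=p[:,0]-p[:,2]; b=p[:,0]   # red is high for wood, yellow; low for dark
    th=85; out=[]
    for i in range(len(xs)-1):
        if (b[i]-th)*(b[i+1]-th)<0: out.append((round(1e3*(xs[i]+.001*(th-b[i])/(b[i+1]-b[i])),1),'up' if b[i+1]>b[i] else 'dn'))
    i=np.where(y>100)[0]; return out,('yellow',xs[i].min().round(3) if len(i) else None,xs[i].max().round(3) if len(i) else None)
if __name__=='__main__':
    st(); xs,p=prof(); print(*edges(xs,p)); print('R:',p[::2,0].astype(int).tolist())
E
python3 prof.py
python3 -m inch '[[[0,0,0,0,0,0,0.066],[0,0,0,0,0,0,0.056],[0,0,0,0,0,0,0.046],[0,0,0,0,0,0,0.038],[0,0,0,0,0,0,0.032],[0,0,0,0,0,0,0.028],[0,0,0,0,0,0,0.028],[0,0,0,0,0,0,0.028],[0,0,0,0,0,0,0.028]]]'; python3 prof.py
```

```text
t 12.45 tcp [0.6822 0.0485 0.0777] y-yaw 7.25 z [ 0. -0. -1.] w 0.0761 gf 0.0 F [ 0.4 -0.4  0.1] q [ 0.03  0.39  1.71 -0.    1.04 -0.09]
[(np.float64(-84.7), 'up'), (np.float64(-59.2), 'dn'), (np.float64(-56.1), 'up'), (np.float64(-39.9), 'dn'), (np.float64(-27.5), 'up'), (np.float64(64.0), 'dn'), (np.float64(64.0), 'up')] ('yellow', np.float64(0.015), np.float64(0.06))
R: [83, 101, 110, 137, 143, 103, 96, 94, 96, 96, 97, 97, 93, 83, 74, 97, 158, 175, 172, 170, 172, 161, 105, 69, 72, 70, 66, 65, 70, 93, 143, 183, 202, 204, 203, 204, 205, 205, 205, 207, 207, 205, 204, 204, 203, 204, 205, 205, 196, 156, 194, 224, 226, 225, 226, 226, 225, 225, 225, 226, 225, 226, 225, 225, 225, 226, 226, 226, 226, 226, 226, 227, 209, 144, 97, 91, 134, 178, 170, 168]
time_s: 13.62
tcp_pos: [0.6826, 0.0484, 0.0815]
orientation: [2.075, 2.357, 0.002]
force: [-5.6, -0.5, 12.3]
grip_width: 0.0284
grasp_force: 9.6
t 13.62 tcp [0.6826 0.0484 0.0815] y-yaw 7.26 z [ 0.002 -0.    -1.   ] w 0.0284 gf 9.6 F [-5.6 -0.5 12.3] q [ 0.03  0.39  1.71 -0.    1.05 -0.09]
[(np.float64(-40.4), 'dn'), (np.float64(-36.6), 'up'), (np.float64(-21.0), 'dn'), (np.float64(-8.8), 'up'), (np.float64(63.8), 'dn'), (np.float64(64.3), 'up')] ('yellow', np.float64(0.015), np.float64(0.06))
R: [86, 104, 111, 129, 146, 151, 136, 154, 158, 145, 154, 168, 171, 163, 133, 95, 95, 96, 97, 99, 99, 98, 89, 73, 78, 122, 161, 174, 173, 171, 172, 167, 84, 73, 71, 69, 67, 67, 81, 118, 156, 197, 206, 204, 202, 203, 205, 204, 195, 157, 194, 223, 227, 226, 226, 226, 226, 225, 225, 225, 225, 225, 226, 226, 225, 225, 226, 226, 226, 226, 226, 227, 208, 144, 96, 90, 134, 178, 170, 169]
```

The jaw advanced about 19 mm with the trigger squeezed. Head-to-pad gap is 16 mm with the pad uncompressed, so compression = 16 − gap. Next: release and squeeze again.

```bash
python3 -m inch '[[[0,0,0,0,0,0,0.04],[0,0,0,0,0,0,0.055],[0,0,0,0,0,0,0.066],[0,0,0,0,0,0,0.076],[0,0,0,0,0,0,0.076],[0,0,0,0,0,0,0.076]]]'; python3 prof.py | grep -v R:
python3 -m inch '[[[0,0,0,0,0,0,0.066],[0,0,0,0,0,0,0.056],[0,0,0,0,0,0,0.046],[0,0,0,0,0,0,0.038],[0,0,0,0,0,0,0.032],[0,0,0,0,0,0,0.028],[0,0,0,0,0,0,0.028],[0,0,0,0,0,0,0.028]]]'; python3 prof.py| grep -v R:
```

```text
time_s: 14.42
tcp_pos: [0.6814, 0.0485, 0.0772]
orientation: [-2.076, -2.357, 0.001]
force: [-0.5, 0.2, 0.1]
grip_width: 0.0759
grasp_force: 0.0
t 14.43 tcp [0.6814 0.0485 0.0772] y-yaw 7.25 z [-0.001 -0.    -1.   ] w 0.0759 gf 0.0 F [-0.5  0.2  0.1] q [ 0.03  0.39  1.71  0.    1.04 -0.09]
[(np.float64(-84.9), 'up'), (np.float64(-40.2), 'dn'), (np.float64(-36.8), 'up'), (np.float64(-21.1), 'dn'), (np.float64(-8.8), 'up'), (np.float64(63.9), 'dn'), (np.float64(64.2), 'up')] ('yellow', np.float64(0.015), np.float64(0.06))
time_s: 15.48
tcp_pos: [0.6825, 0.0484, 0.0803]
orientation: [2.076, 2.357, 0.001]
force: [-2.7, 0.2, 10.0]
grip_width: 0.0282
grasp_force: 8.2
t 15.47 tcp [0.6825 0.0484 0.0803] y-yaw 7.26 z [ 0.001 -0.    -1.   ] w 0.0282 gf 8.2 F [-2.7  0.2 10. ] q [ 0.03  0.39  1.71 -0.    1.04 -0.09]
[(np.float64(-26.7), 'dn'), (np.float64(-24.0), 'up'), (np.float64(-7.6), 'dn'), (np.float64(4.1), 'up')] ('yellow', np.float64(0.015), np.float64(0.06))
```

```bash
python3 -m inch '[[[0,0,0,0,0,0,0.04],[0,0,0,0,0,0,0.055],[0,0,0,0,0,0,0.066],[0,0,0,0,0,0,0.076],[0,0,0,0,0,0,0.076]]]'; python3 prof.py | grep -v R: | tail -1
python3 -m inch '[[[0,0,0,0,0,0,0.066],[0,0,0,0,0,0,0.056],[0,0,0,0,0,0,0.048],[0,0,0,0,0,0,0.042],[0,0,0,0,0,0,0.038],[0,0,0,0,0,0,0.034],[0,0,0,0,0,0,0.03],[0,0,0,0,0,0,0.028],[0,0,0,0,0,0,0.028],[0,0,0,0,0,0,0.028]]]'; python3 prof.py
```

```text
time_s: 16.15
tcp_pos: [0.681, 0.0484, 0.077]
orientation: [-2.075, -2.356, 0.002]
force: [-0.5, 0.3, -0.1]
grip_width: 0.0759
grasp_force: 0.0
[(np.float64(-84.9), 'up'), (np.float64(-26.8), 'dn'), (np.float64(-24.0), 'up'), (np.float64(-7.5), 'dn'), (np.float64(4.2), 'up'), (np.float64(64.0), 'dn'), (np.float64(64.1), 'up')] ('yellow', np.float64(0.015), np.float64(0.06))
time_s: 17.45
tcp_pos: [0.6825, 0.0484, 0.0802]
orientation: [2.076, 2.357, 0.001]
force: [-2.4, -0.9, 10.1]
grip_width: 0.0282
grasp_force: 7.8
t 17.45 tcp [0.6825 0.0484 0.0802] y-yaw 7.26 z [ 0.001 -0.    -1.   ] w 0.0282 gf 7.8 F [-2.4 -0.9 10.1] q [ 0.03  0.39  1.71 -0.    1.04 -0.09]
[(np.float64(-13.3), 'dn'), (np.float64(-10.8), 'up'), (np.float64(5.7), 'dn'), (np.float64(11.3), 'up'), (np.float64(64.0), 'dn'), (np.float64(64.0), 'up')] ('yellow', np.float64(0.015), np.float64(0.06))
R: [85, 103, 111, 125, 142, 152, 136, 155, 159, 147, 156, 162, 155, 147, 162, 157, 144, 157, 149, 137, 145, 163, 130, 150, 169, 170, 171, 137, 97, 96, 98, 98, 100, 101, 101, 95, 82, 82, 119, 176, 172, 171, 172, 173, 156, 108, 71, 74, 78, 124, 198, 226, 226, 226, 226, 225, 225, 225, 226, 226, 225, 225, 226, 226, 226, 226, 226, 226, 225, 225, 225, 227, 208, 145, 98, 91, 134, 178, 171, 169]
```

```bash
python3 -m inch '[[[0,0,0,0,0,0,0.04],[0,0,0,0,0,0,0.055],[0,0,0,0,0,0,0.066],[0,0,0,0,0,0,0.076],[0,0,0,0,0,0,0.076]]]'; python3 prof.py | grep -v R: | tail -1
python3 -m inch '[[[0,0,0,0,0,0,0.066],[0,0,0,0,0,0,0.056],[0,0,0,0,0,0,0.052],[0,0,0,0,0,0,0.048],[0,0,0,0,0,0,0.044],[0,0,0,0,0,0,0.04],[0,0,0,0,0,0,0.04],[0,0,0,0,0,0,0.04]]]'; python3 prof.py|grep -v R:
python3 -m inch '[[[0,0,0,0,0,0,0.037],[0,0,0,0,0,0,0.034],[0,0,0,0,0,0,0.034],[0,0,0,0,0,0,0.034]]]' |tail -1; python3 prof.py
```

```text
time_s: 18.12
tcp_pos: [0.6809, 0.0484, 0.077]
orientation: [-2.075, -2.356, 0.003]
force: [0.4, -0.4, 0.6]
grip_width: 0.0755
grasp_force: 0.0
[(np.float64(-13.3), 'dn'), (np.float64(-10.9), 'up'), (np.float64(5.8), 'dn'), (np.float64(11.3), 'up'), (np.float64(63.9), 'dn'), (np.float64(64.1), 'up')] ('yellow', np.float64(0.015), np.float64(0.06))
time_s: 19.18
tcp_pos: [0.6852, 0.0488, 0.08]
orientation: [2.073, 2.354, 0.008]
force: [6.5, 1.0, 3.3]
grip_width: 0.0399
grasp_force: 3.2
t 19.18 tcp [0.6852 0.0488 0.08  ] y-yaw 7.25 z [ 0.007  0.    -1.   ] w 0.0399 gf 3.2 F [6.5 1.  3.3] q [ 0.03  0.39  1.71  0.    1.04 -0.09]
[(np.float64(-8.6), 'dn'), (np.float64(-6.8), 'up'), (np.float64(10.0), 'dn'), (np.float64(14.1), 'up')] ('yellow', np.float64(0.017), np.float64(0.062))
grasp_force: 3.9
t 19.73 tcp [0.6854 0.0488 0.0803] y-yaw 7.25 z [ 0.008  0.001 -1.   ] w 0.0341 gf 3.9 F [6.  1.  4.6] q [ 0.03  0.39  1.71  0.    1.04 -0.09]
[(np.float64(-6.2), 'dn'), (np.float64(-4.6), 'up'), (np.float64(12.5), 'dn'), (np.float64(17.2), 'up')] ('yellow', np.float64(0.021), np.float64(0.065))
R: [87, 102, 114, 131, 147, 157, 141, 135, 157, 138, 140, 151, 149, 135, 153, 154, 135, 157, 156, 145, 149, 165, 142, 155, 167, 149, 155, 166, 173, 172, 164, 111, 98, 98, 100, 99, 99, 100, 98, 89, 77, 113, 159, 173, 173, 174, 177, 171, 138, 69, 72, 81, 138, 204, 229, 226, 225, 225, 225, 225, 225, 226, 225, 225, 226, 226, 225, 225, 225, 225, 224, 225, 224, 225, 220, 180, 158, 174, 167, 168]
```

```bash
python3 -m inch '[[[0,0,0,0,0,0,0.031],[0,0,0,0,0,0,0.028],[0,0,0,0,0,0,0.028],[0,0,0,0,0,0,0.028]]]' |tail -1; python3 prof.py|grep -v R:
python3 -m inch '[[[0,0,0,0,0,0,0.04],[0,0,0,0,0,0,0.055],[0,0,0,0,0,0,0.066],[0,0,0,0,0,0,0.076],[0,0,0,0,0,0,0.076]]]'; python3 prof.py
```

```text
grasp_force: 9.7
t 20.27 tcp [0.6826 0.0484 0.0805] y-yaw 7.26 z [ 0.001 -0.    -1.   ] w 0.0282 gf 9.7 F [-1.  -0.2 10.9] q [ 0.03  0.39  1.71 -0.    1.04 -0.09]
[(np.float64(-1.5), 'dn'), (np.float64(0.9), 'up'), (np.float64(14.4), 'dn'), (np.float64(18.2), 'up')] ('yellow', np.float64(0.022), np.float64(0.066))
time_s: 20.95
tcp_pos: [0.6808, 0.0484, 0.0769]
orientation: [-2.075, -2.356, 0.003]
force: [-0.1, -0.8, 0.3]
grip_width: 0.0759
grasp_force: 0.0
t 20.95 tcp [0.6808 0.0484 0.0769] y-yaw 7.25 z [-0.003 -0.    -1.   ] w 0.0759 gf 0.0 F [-0.1 -0.8  0.3] q [ 0.03  0.39  1.71 -0.    1.04 -0.09]
[(np.float64(-1.6), 'dn'), (np.float64(0.9), 'up'), (np.float64(14.3), 'dn'), (np.float64(18.2), 'up')] ('yellow', np.float64(0.022), np.float64(0.066))
R: [86, 107, 115, 131, 145, 149, 136, 156, 154, 136, 148, 152, 139, 137, 159, 139, 139, 154, 143, 143, 160, 154, 129, 165, 156, 137, 153, 160, 152, 154, 171, 179, 172, 145, 108, 95, 98, 98, 100, 100, 97, 96, 79, 85, 138, 176, 176, 176, 165, 111, 71, 70, 98, 166, 217, 229, 226, 226, 225, 225, 224, 225, 226, 226, 225, 225, 226, 226, 226, 225, 225, 225, 225, 225, 227, 219, 194, 170, 168, 169]
```

```bash
python3 -m inch '[[[0,0,0,0,0,0,0.066],[0,0,0,0,0,0,0.056],[0,0,0,0,0,0,0.052],[0,0,0,0,0,0,0.048],[0,0,0,0,0,0,0.044],[0,0,0,0,0,0,0.042],[0,0,0,0,0,0,0.042]]]'; python3 prof.py|grep -v R:|tail -1
python3 -m inch '[[[0,0,0,0,0,0,0.04],[0,0,0,0,0,0,0.038],[0,0,0,0,0,0,0.038],[0,0,0,0,0,0,0.038]]]'; python3 prof.py|grep -v R: |tail -1
```

```text
time_s: 21.88
tcp_pos: [0.6864, 0.049, 0.0802]
orientation: [2.072, 2.352, 0.011]
force: [9.0, 0.7, 1.6]
grip_width: 0.042
grasp_force: 4.4
[(np.float64(0.7), 'dn'), (np.float64(3.0), 'up'), (np.float64(14.4), 'dn'), (np.float64(18.2), 'up')] ('yellow', np.float64(0.022), np.float64(0.066))
time_s: 22.42
tcp_pos: [0.6871, 0.0491, 0.0808]
orientation: [2.071, 2.352, 0.013]
force: [10.1, 2.2, 2.9]
grip_width: 0.0386
grasp_force: 4.8
[(np.float64(2.6), 'dn'), (np.float64(5.0), 'up'), (np.float64(14.3), 'dn'), (np.float64(18.2), 'up')] ('yellow', np.float64(0.022), np.float64(0.066))
```

```bash
python3 -m inch '[[[0,0,0,0,0,0,0.0368],[0,0,0,0,0,0,0.0368],[0,0,0,0,0,0,0.0368],[0,0,0,0,0,0,0.0368],[0,0,0,0,0,0,0.0368],[0,0,0,0,0,0,0.0368],[0,0,0,0,0,0,0.0368]]]'
python3 - <<'E'
from prof import *
print(edges(*prof(3)))
a=shot('side')['frame'][160:270,160:310,::-1]
cv2.imwrite('pics/m7.png',cv2.resize(a,(750,550),interpolation=2))
E
```

```text
time_s: 23.35
tcp_pos: [0.6869, 0.0491, 0.0809]
orientation: [2.072, 2.352, 0.012]
force: [9.2, 2.6, 3.9]
grip_width: 0.0368
grasp_force: 5.5
([(np.float64(2.8), 'dn'), (np.float64(5.1), 'up'), (np.float64(14.3), 'dn'), (np.float64(18.2), 'up')], ('yellow', np.float64(0.022), np.float64(0.066)))
```

View pics/m7.png

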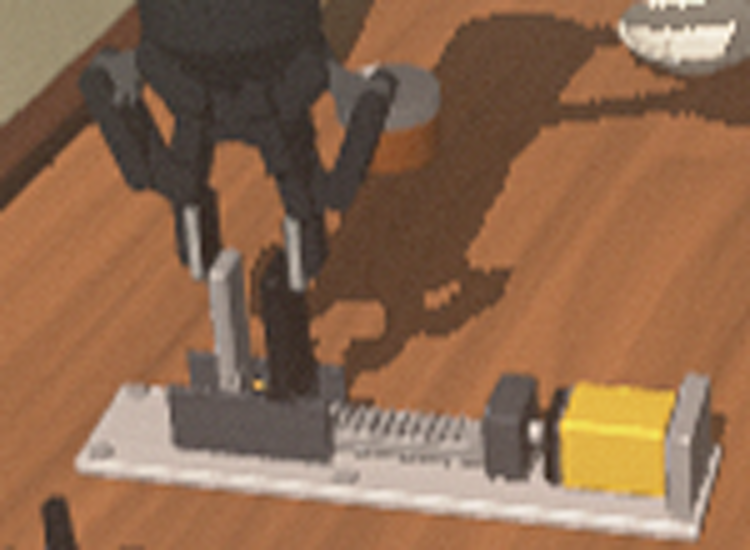

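The picture shows the block clamped between the pad (crop 555,435) and the anvil (690,445), with the fingers squeezing the trigger and handle. The pad is about 7 mm in. One small extra squeeze should do it.

```bash
python3 -m inch '[[[0,0,0,0,0,0,0.0355],[0,0,0,0,0,0,0.0355],[0,0,0,0,0,0,0.0355],[0,0,0,0,0,0,0.0355],[0,0,0,0,0,0,0.0355],[0,0,0,0,0,0,0.0355]]]'
python3 - <<'E'
from prof import *
print(edges(*prof(3)));st()
E
```

```text
time_s: 24.3
tcp_pos: [0.6863, 0.0489, 0.081]
orientation: [2.072, 2.353, 0.011]
force: [6.7, 1.4, 5.0]
grip_width: 0.0358
grasp_force: 6.8
([(np.float64(4.6), 'dn'), (np.float64(6.8), 'up'), (np.float64(14.4), 'dn'), (np.float64(18.2), 'up')], ('yellow', np.float64(0.022), np.float64(0.066)))
t 24.45 tcp [0.6863 0.0489 0.081 ] y-yaw 7.25 z [ 0.009  0.001 -1.   ] w 0.0354 gf 6.8 F [6.8 1.2 5.6] q [ 0.03  0.39  1.7   0.    1.04 -0.09]
```

Run:
```python
from prof import *
print(edges(*prof(3))[0]); print(workorder.job_done())
```

```text
[(np.float64(4.7), 'dn'), (np.float64(6.8), 'up'), (np.float64(14.4), 'dn'), (np.float64(18.2), 'up')]
the job is handed in; nothing more can be done
None
```

I handed the job in at about 25 s: the block is clamped tight against the anvil, the pad measures about 8 to 9 mm in (half-way is 8 mm), and the gripper is still squeezing the trigger; the verdict wasn't shown.

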